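# Uncover the blue sample jar

## Task

Open the blue porcelain jar so that the vial inside can be reached: lift its lid off by the black knob and set it down gently, knob up, lying wholly on the round cork mat. Leave the blue jar standing where it is, and leave the white jar closed and where it is.

Things in the scene. Friction and masses are not known exactly. Their poses are not given: they have to be found in the camera images.
- blue_knob (a point): Centre of the black knob in the middle of the blue lid, which lies loose on the blue jar. The knob is an upright cylinder 28 mm across and 23 mm high on a thin stem; the point is half-way up it, 12 mm below its top and 21 mm above the lid's disc. z points up along the knob. 97 mm above the bench on the closed jar, 37 mm above it when the lid lies on the mat.
- blue_lid: The blue lid: a flat disc 96 mm across and 6 mm thick; below it a 6 mm deep plug, 74 mm across, sits in the jar's mouth with 2 to 3 mm play all round. About 0.15 kg. Origin at the centre of the plug's underside, 33 mm below the knob point; z up along the knob.
- blue_jar: Blue porcelain jar, round, 90 mm across, 70 mm high, walls 5 mm thick, about 0.7 kg, standing loose on the bench with a small vial inside. Origin at the centre of its underside, z up.
- mat_top (a point): Round cork mat, 150 mm across and 4 mm thick, fixed flat on the bench; the point is the centre of its upper face.
- white_knob (a point): Knob of the white lid on the white jar, which has the same shape and sizes as the blue one and must stay closed. The point lies as on the blue lid, 97 mm above the bench.

How it is judged:
By the outcome, as a careful person would: the job done as asked, in the order asked, and still so for the second after the job is handed in, with the robot touching nothing.
It also fails if it takes over 42 s, if anything falls off the work surface, if the arm or the gripper's body presses on something with over 40 N, if the wrist force passes 120 N, or if a joint passes its speed limit or range.

## Robot

A 7-joint arm with a two-finger parallel gripper is mounted at the origin on a cart in front of the work surface, level with it; the furniture and walls round the work are solid. World frame = base frame: x ahead of the robot, y to its left, z up, the work surface at z = 0. Lengths are in m, angles in degrees, forces in N, time in s.
With the tool pointing down it reaches from about 0.425 to 0.8 m from the base axis. Payload 8.3 kg.
Tool frame: the origin (TCP) lies midway between the tips of the shut fingers; the grasp point (between the pads) lies grip_depth behind it (grip_depth is the distance from the TCP to the grasp point, in m); z points along the fingers, x is the direction in which the jaws open and shut, and the axes are right-handed (so a half turn about z gives the same grasp; the last joint's range is limited). The gripper opens to 85 mm and grips with 20 to 120 N. Pads are 22 mm wide; open, the fingers measure 114 mm over their backs; the gripper's body (76 mm by 85 mm) begins 54 mm behind the grasp point. The pads swing forward as they close: fully open they stand 13 mm farther back than shut.
Start: joints at [-79.406, 21.967, 0.94, 78.501, -0.361, 79.538, -2.664], TCP at [0.153, 0.606, 0.205] pointing down, gripper open.
Joint ranges: [-169.22, 169.22], [-14.56, 117.87], [-87.37, 89.26], [10.42, 133.3], [-82.24, 262.24], [0.94, 117.77], [-172.7, 172.7]. Speed limits (degrees/s): [136.94, 136.94, 172.46, 172.46, 180, 180, 180].

## Interface

Orientations are given as [roll, pitch, yaw] about the fixed x, y, z axes, in that order (R = Rz(yaw) Ry(pitch) Rx(roll)).
In Python, from station import get_obs, read_camera, hand_in, cut_out, grip_depth gives the robot as it stands. The module is installed in compiled form; this text tells all that it offers.
- The arm moves only by the tool jog_arm, never from a script. Its arguments are lists of equal length, an entry for each row: "dp": the shift along the tool's x, y, z in cm, a list of three; "dr": the turn, a rotation vector about the tool's x, y, z in degrees, a list of three; "grip": the finger opening in cm, from 0 to 8.54. A call has 1 to 20 rows; each row is the pose to reach, as a shift and turn from the pose commanded when the call began, along the tool's axes at that moment; what a row does not reach only later rows make up. A row lasts 1/10 s, in which the tool goes at most 50 mm and 8.59 degrees, less where a joint would pass 70% of its speed; a pose out of reach is approached as far as the arm can. A call with a gripper value outside its range is refused whole. The fingers move at their own pace and stop on an object; "newtons" is the grip in N (left out, the last holds). Time passes only in rows, so rows that repeat a pose let the fingers close. It gives the time, the measured TCP pose, the force and the opening at its end, in the units of the state.
- get_obs(): the state, without advancing time (a new reading comes with each control period).
- read_camera(name): name is "side" or "top"; returns a dict with "frame" (384x512x3 uint8, red, green, blue), "range_z" (384x512 float32, m along the optical axis (not along the pixel's ray), 0 where there is no reading), "fov_y" (degrees; the focal length in pixels is half the picture's height over the tangent of half this angle, whatever the lens; pixels are square), "cx", "cy" (the principal point, pixels), "world_from_camera" (4x4, takes a point from camera to world coordinates). Camera axes: x right, y down, z forward; pixel columns grow to the right and rows downward; lengths in m; the calibration is good to about 2 mm. A picture is of the moment at which its call begins.
- hand_in(): hands the job in, once; it reports no verdict.
Trained networks look in a picture, given as the dict that the camera call returned (one of the last four; its "shot" number tells which), for a name from the list of things; names that differ only in an ending like _2 or _b are one class to them, and where a whole thing is asked for, a point or a joint stands for the part that bears it (a point fixed in the world has none). Each returns a list of dicts, best first, with "score" (0 to 1); they miss things now and then, are a little off and sometimes report something else, mostly with a low value. They report only what shows in the picture. A call takes as long as a camera call.
- cut_out(picture, label): "pixels" (384x512 bool, what is visible of it) and "extent" ([left, top, right, bottom] in pixels, round what is visible of it).
The state is a dict: "t": time; "joint_positions": joint angles; "dq": joint speeds; "joint_efforts": joint torques, N m; "ee_pos": TCP position; "ee_rot": TCP orientation; "wrist_force": force on the tool from outside, world axes, zero at the start; "torque": the same for the moment, N m; "width": opening from 0.0 (shut) to 1.0 (fully open).
Only numpy, scipy, OpenCV 4.12 (cv2) and the standard library are available. Lean on these libraries where they do the work, as an engineer would, in place of code of your own. Each camera call takes 0.05 s, during which the arm holds its last target.

## Working session

There is one attempt and no reset: what is moved stays moved. The work goes in short steps, Python scripts to look and compute and a tool call to move; the robot and the scene stay as the last step left them, time stands still between calls to the robot, and variables do not carry over. Pictures are saved under pics/ and viewed, and the job is handed in when it is done.

Besides the shell and the picture viewer there is one more tool, called after "Call:" by a JSON object that holds its "name" and its "arguments". jog_arm: Moves the arm, as the interface text tells. Its arguments: {"type":"object","properties":{"dp":{"type":"array"},"dr":{"type":"array"},"grip":{"type":"array"},"newtons":{"type":"number"}},"required":["dp","dr","grip"]}

```bash
mkdir -p pics; cat > h.py <<'E'
import numpy as np, cv2
from station import *
def pts(p):
    f=192/np.tan(np.radians(p["fov_y"]/2)); z=p["range_z"].astype(float)
    v,u=np.mgrid[0:384,0:512]
    c=np.stack([(u-p["cx"])/f*z,(v-p["cy"])/f*z,z],-1)
    T=np.array(p["world_from_camera"]); w=c@T[:3,:3].T+T[:3,3]; w[z==0]=np.nan
    return w
E
python3 - <<'E'
from h import *
o=get_obs();print(o,grip_depth)
for n in("top","side"):
    p=read_camera(n);cv2.imwrite(f"pics/{n}0.png",p["frame"][...,::-1]);w=pts(p)
    print(n,p["fov_y"],np.round(p["world_from_camera"],3))
    for l in("blue_knob","blue_lid","blue_jar","mat_top","white_knob"):
        for d in cut_out(p,l)[:2]:
            m=d["pixels"];q=w[m];q=q[~np.isnan(q[:,0])]
            print(l,round(d["score"],2),d["extent"],m.sum(),np.round(np.nanmedian(q,0),3) if len(q) else None, np.round(np.percentile(q,[2,98],axis=0),3) if len(q) else None)
E
```

```text
{'t': 0.0, 'joint_positions': array([-79.40662225,  22.01532713,   0.94004669,  78.56065258,
        -0.36026197,  79.53929251,  -2.66703284]), 'dq': array([ 0.00236221,  0.04510198,  0.11680267,  0.10222942, -0.06471372,
       -0.06387225,  0.04671413]), 'joint_efforts': array([ 6.42628238e-04, -6.27588201e+01,  8.44609570e-01, -3.71837533e+01,
        1.64975622e-02,  1.38453604e-02, -7.69922707e-06]), 'ee_pos': array([0.15314168, 0.60537342, 0.20368357]), 'ee_rot': array([1.79996546e+02, 1.12351028e-01, 7.58019697e+01]), 'wrist_force': array([-0.05947247,  0.03578078, -0.2775522 ]), 'torque': array([-0.03661309,  0.01339725, -0.02823678]), 'width': 0.9957535155976963} 0.0187
top 42.54059640835567 [[ 0.027 -0.995  0.099  0.398]
 [-1.    -0.026  0.015 -0.102]
 [-0.012 -0.1   -0.995  1.156]
 [ 0.     0.     0.     1.   ]]
blue_knob 0.95 [144.9, 181.0, 189.0, 227.3] 1494 [0.484 0.106 0.076] [[0.442 0.065 0.061]
 [0.528 0.152 0.11 ]]
blue_lid 0.58 [145.5, 180.5, 187.5, 227.2] 1420 [0.484 0.105 0.076] [[0.443 0.065 0.072]
 [0.527 0.15  0.11 ]]
mat_top 0.69 [315.6, 149.8, 378.8, 211.0] 
[... 215 characters left out ...]
82552 [[ 0.906 -0.276  0.321  0.203]
 [-0.423 -0.561  0.712 -0.798]
 [-0.017 -0.781 -0.625  0.704]
 [ 0.     0.     0.     1.   ]]
blue_knob 0.67 [193.2, 139.4, 228.8, 163.3] 686 [0.479 0.095 0.077] [[0.44  0.059 0.072]
 [0.526 0.142 0.11 ]]
blue_lid 0.62 [196.1, 137.3, 231.0, 165.4] 659 [0.479 0.094 0.077] [[0.442 0.059 0.072]
 [0.523 0.14  0.11 ]]
blue_jar 0.82 [197.2, 156.8, 234.1, 191.2] 721 [0.469 0.067 0.036] [[0.439 0.058 0.002]
 [0.52  0.105 0.07 ]]
mat_top 0.7 [281.6, 243.7, 352.8, 304.5] 3257 [ 0.548 -0.307  0.005] [[ 0.482 -0.369  0.002]
 [ 0.617 -0.234  0.007]]
white_knob 0.78 [257.1, 170.8, 296.4, 199.7] 890 [ 0.556 -0.101  0.077] [[ 0.518 -0.136  0.073]
 [ 0.604 -0.052  0.111]]
```

```bash
python3 - <<'E'
from h import *
for n in("top","side"):
    im=cv2.imread(f"pics/{n}0.png");cv2.imwrite(f"pics/{n}0b.png",cv2.resize(im,(800,600)))
    p=read_camera(n);w=pts(p)
    for l,c in(("blue",(.484,.106)),("white",(.562,-.09))):
        r=np.hypot(w[...,0]-c[0],w[...,1]-c[1])<.07
        k=r&(w[...,2]>.1)&(w[...,2]<.115); q=w[k]
        d=r&(w[...,2]>.07)&(w[...,2]<.082); e=w[d]
        f=lambda q:np.round(cv2.minEnclosingCircle((q[:,:2]*1000).astype(np.float32))[0]+(cv2.minEnclosingCircle((q[:,:2]*1000).astype(np.float32))[1],),1)
        print(n,l,"knobtop",len(q),f(q),np.median(q,0).round(4),"disc",f(e),np.median(e[:,2]).round(4))
    d=cut_out(p,"mat_top")[0]["pixels"];q=w[d];q=q[abs(q[:,2]-.004)<.006]
    print("mat",f(q),np.median(q,0).round(4))
E
```

```text
top blue knobtop 135 [485.9 107.7  14.3] [0.4856 0.1068 0.1084] disc [485.8 107.4  48. ] 0.0757
top white knobtop 131 [564.4 -88.7  13.8] [ 0.5642 -0.0891  0.1084] disc [564.5 -88.6  47.9] 0.0758
mat [ 553.  -298.2   75.5] [ 0.5525 -0.298   0.0036]
side blue knobtop 82 [483.1 102.4  14.5] [0.4816 0.0982 0.109 ] disc [481.4 103.5  49.5] 0.0771
side white knobtop 106 [563.4 -94.3  15.2] [ 0.5595 -0.0973  0.1091] disc [561.9 -91.8  49.1] 0.0768
mat [ 553.3 -299.9   78. ] [ 0.5478 -0.3065  0.0046]
```

View pics/top0.png

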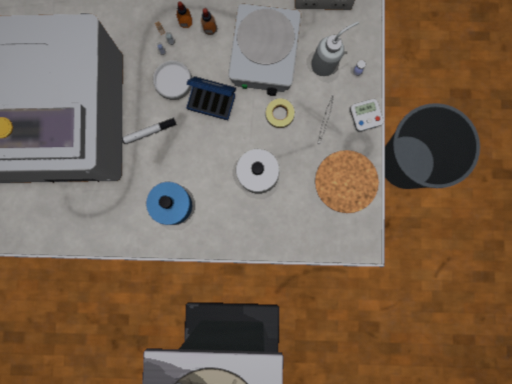

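View pics/side0.png

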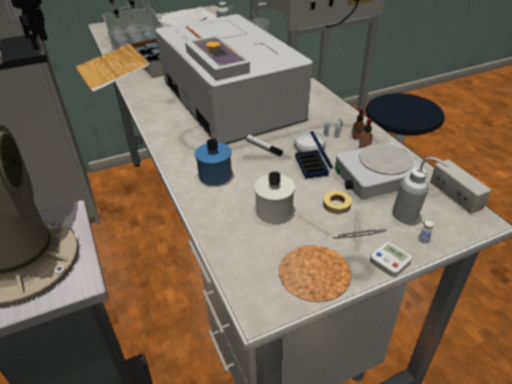

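The top view shows the blue lid with its knob at about (166,203), the white knob at (258,170) and the mat at (347,182). A big instrument stands left of the jars. Before crossing I'll check the heights of the obstacles.

```bash
python3 - <<'E'
from h import *
W=np.concatenate([pts(read_camera(n)).reshape(-1,3) for n in("top","side")]);W=W[~np.isnan(W[:,0])]
xs=np.arange(-.1,.9,.05);ys=np.arange(.9,-.45,-.05)
print("y\\x",*(f"{x:5.2f}" for x in xs))
for y in ys:
    r=[]
    for x in xs:
        m=(W[:,0]>=x)&(W[:,0]<x+.05)&(W[:,1]>=y)&(W[:,1]<y+.05)
        r.append(f"{W[m,2].max():5.2f}" if m.any() else "  .  ")
    print(f"{y:5.2f}",*r)
E
```

```text
y\x -0.10 -0.05  0.00  0.05  0.10  0.15  0.20  0.25  0.30  0.35  0.40  0.45  0.50  0.55  0.60  0.65  0.70  0.75  0.80  0.85
 0.90 -0.84 -0.84 -0.84  0.31  0.28 -0.84  0.02  0.03  0.04  0.05  0.06  0.06  0.06  0.06   .     .     .     .     .     .  
 0.85 -0.83 -0.84 -0.84  0.30  0.28 -0.84  0.02  0.03  0.04  0.05  0.06  0.07  0.06   .     .     .     .     .     .     .  
 0.80 -0.84 -0.84 -0.83 -0.83 -0.83 -0.83 -0.83  0.03  0.04  0.05  0.06  0.07  0.06   .     .     .     .     .     .     .  
 0.75 -0.84 -0.84 -0.83 -0.83 -0.83 -0.84 -0.84  0.03  0.04  0.05  0.06  0.07  0.06   .     .    0.20  0.20  0.20  0.20   .  
 0.70 -0.83 -0.84 -0.84 -0.84 -0.83 -0.83 -0.84 -0.84 -0.84  0.01  0.01  0.01  0.20  0.20  0.20  0.20  0.20  0.20  0.20   .  
 0.65 -0.84 -0.84 -0.83 -0.83 -0.83  0.34 -0.84 -0.84 -0.83  0.01  0.01  0.01  0.20  0.20  0.20  0.20  0.20  0.20  0.20   .  
 0.60 -0.83 -0.83 -0.84 -0.84 -0.84  0.37 -0.84 -0.84 -0.84  0.01  0.01  0.01  0.20  0.20  0.20  0.20  0.20  0.20  0.20   .  
 0.55 -0.83 -0.84 -0.84 -0.83  0.38  0.38 -0.84 -0.84 -0.84  0.01  0.00  0.01  0.20  0.20  0.2
[... 1725 characters left out ...]
0.84  0.01  0.01  0.01  0.11  0.11  0.08  0.03  0.04  0.06  0.07  0.07
-0.20 -0.02  0.00  0.00  0.00  0.00  0.00 -0.84 -0.84 -0.84  0.01  0.01  0.01  0.01  0.01  0.01  0.02  0.02  0.06  0.07  0.07
-0.25 -0.84 -0.84 -0.83 -0.84 -0.83 -0.83 -0.84 -0.84 -0.84  0.01  0.01  0.01  0.01  0.01  0.01  0.01  0.01  0.01  0.17  0.14
-0.30 -0.84 -0.84 -0.84 -0.84 -0.84 -0.84 -0.84 -0.84 -0.84  0.01  0.01  0.01  0.01  0.01  0.01  0.01  0.01  0.01  0.18  0.18
-0.35 -0.84 -0.84 -0.83 -0.84 -0.84 -0.84 -0.84 -0.83 -0.84  0.01  0.01  0.01  0.01  0.01  0.01  0.03  0.02  0.01  0.05  0.01
-0.40 -0.84 -0.84 -0.83 -0.84 -0.84 -0.84 -0.83 -0.84 -0.83  0.01  0.01  0.01  0.01  0.01  0.01  0.02  0.03  0.01  0.00  0.01
```

Call:
{"name": "jog_arm", "arguments": {"dp": [[-1,1.1,0],[-3,3.3,0],[-5.5,6.1,0],[-8,8.8,0],[-10.5,11.6,0],[-13,14.3,0],[-15.5,17.1,0],[-18,19.8,0],[-20.5,22.6,0],[-23,25.4,0],[-25.5,28.1,0],[-28,30.9,0],[-30.5,33.6,0],[-33,36.4,0],[-35.5,39.1,0],[-38,41.9,0],[-39.6,43.6,0],[-40.3,44.5,0],[-40.3,44.5,0],[-40.3,44.5,0]], "dr": [[0,0,2],[0,0,5],[0,0,9],[0,0,13],[0,0,17],[0,0,21],[0,0,25],[0,0,29],[0,0,33],[0,0,37],[0,0,41],[0,0,45],[0,0,49],[0,0,53],[0,0,57],[0,0,60],[0,0,62.5],[0,0,64],[0,0,64],[0,0,64]], "grip": [8.5,8.5,8.5,8.5,8.5,8.5,8.5,8.5,8.5,8.5,8.5,8.5,8.5,8.5,8.5,8.5,8.5,8.5,8.5,8.5]}}

```text
t: 2.9
ee_pos: [0.4852, 0.1078, 0.2044]
ee_rot: [-180.0, 0.0, 12.0]
wrist_force: [-0.1, -0.1, -0.7]
width: 0.996
```

```bash
python3 - <<'E'
from h import *
o=get_obs();print(o["ee_pos"],o["ee_rot"])
p=read_camera("side");w=pts(p)
f=192/np.tan(np.radians(p["fov_y"]/2));T=np.linalg.inv(p["world_from_camera"])
def pr(x): c=T[:3,:3]@x+T[:3,3]; return c[:2]/c[2]*f+[p["cx"],p["cy"]]
im=p["frame"][...,::-1].copy()
im=cv2.resize(im[60:220,120:333],(800,600),interpolation=cv2.INTER_CUBIC);s=800/213
for a in ([.4855,.107,.109],[.4855,.107,.076],list(o["ee_pos"])):
    u=(pr(np.array(a))-[120,60]+.5)*s; cv2.circle(im,(int(u[0]),int(u[1])),3,(0,0,255),-1)
cv2.imwrite("pics/hov.png",im)
m=(np.hypot(w[...,0]-.485,w[...,1]-.107)<.09)&(w[...,2]>.185)&(w[...,2]<.26)
q=w[m]
for a in np.arange(.18,.27,.01):
    e=q[(q[:,2]>=a)&(q[:,2]<a+.01)]
    if len(e): print(round(a,2),len(e),e.min(0).round(3),e.max(0).round(3))
E
```

```text
[0.48521706 0.10775742 0.20443886] [-1.79972538e+02  4.45253633e-02  1.19549461e+01]
0.24 18 [0.435 0.089 0.245] [0.533 0.123 0.25 ]
0.25 60 [0.428 0.084 0.25 ] [0.54  0.124 0.26 ]
```

View pics/hov.png

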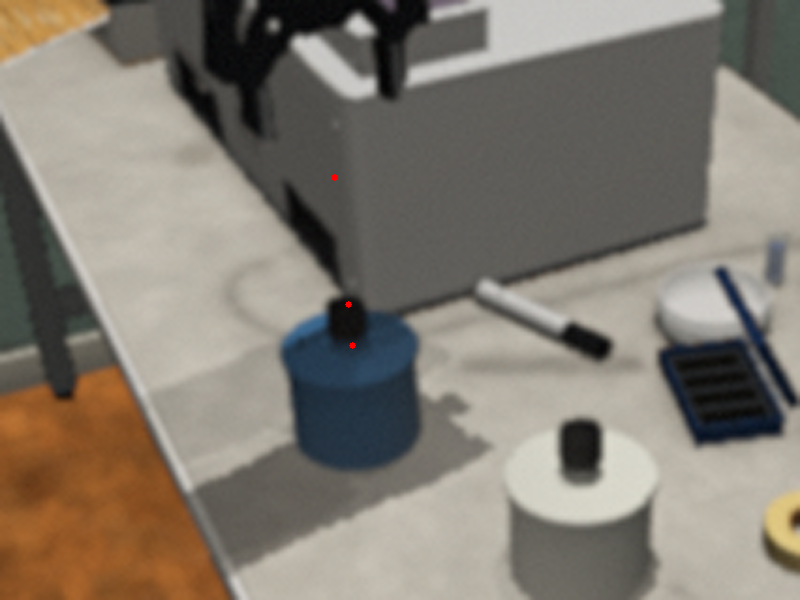

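Call:
{"name": "jog_arm", "arguments": {"dp": [[0,0,0],[0,0,0],[0,0,0],[0,0,0],[0,0,0]], "dr": [[0,0,0],[0,0,0],[0,0,0],[0,0,0],[0,0,0]], "grip": [2.8,2.8,2.8,2.8,2.8], "newtons": 20}}

```text
t: 3.45
ee_pos: [0.4858, 0.1062, 0.2047]
ee_rot: [180.0, 0.0, 11.8]
wrist_force: [0.0, -0.1, -0.0]
width: 0.328
```

```bash
cat > zoom.py <<'E'
from h import *
def zoom(p,fn,x0,y0,marks=()):
    f=192/np.tan(np.radians(p["fov_y"]/2));T=np.linalg.inv(p["world_from_camera"])
    im=cv2.resize(p["frame"][y0:y0+120,x0:x0+160,::-1],(800,600),interpolation=cv2.INTER_CUBIC)
    for a in marks:
        c=T[:3,:3]@np.array(a)+T[:3,3]; u=(c[:2]/c[2]*f+[p["cx"],p["cy"]]-[x0,y0]+.5)*5
        cv2.circle(im,(int(u[0]),int(u[1])),3,(0,0,255),-1)
    cv2.imwrite(fn,im)
E
python3 - <<'E'
from zoom import *
o=get_obs();print(o["ee_pos"],o["width"])
p=read_camera("side");w=pts(p);e=o["ee_pos"]
zoom(p,"pics/hov2.png",130,50,[e,e+[0,0,.0187]])
m=(np.hypot(w[...,0]-.485,w[...,1]-.107)<.09)&(w[...,2]>.13)&(w[...,2]<.29)
for v in range(50,140,2):
    c=np.where(m[v])[0]
    if len(c): print(v,c.min(),c.max(),w[v,c].mean(0).round(3))
E
```

```text
[0.48578009 0.10618076 0.20469002] 0.32825476337598136
68 219 221 [0.526 0.122 0.289]
70 218 226 [0.524 0.11  0.289]
72 209 225 [0.515 0.108 0.286]
74 209 225 [0.512 0.104 0.284]
76 193 220 [0.492 0.106 0.282]
78 186 219 [0.485 0.102 0.281]
80 186 218 [0.475 0.098 0.279]
82 188 218 [0.472 0.096 0.276]
84 191 218 [0.476 0.095 0.27 ]
86 195 218 [0.483 0.101 0.262]
88 195 218 [0.483 0.101 0.257]
90 196 218 [0.482 0.099 0.253]
92 196 217 [0.48  0.1   0.248]
94 196 217 [0.479 0.099 0.243]
96 197 204 [0.464 0.095 0.243]
98 200 205 [0.468 0.095 0.237]
```

View pics/hov2.png

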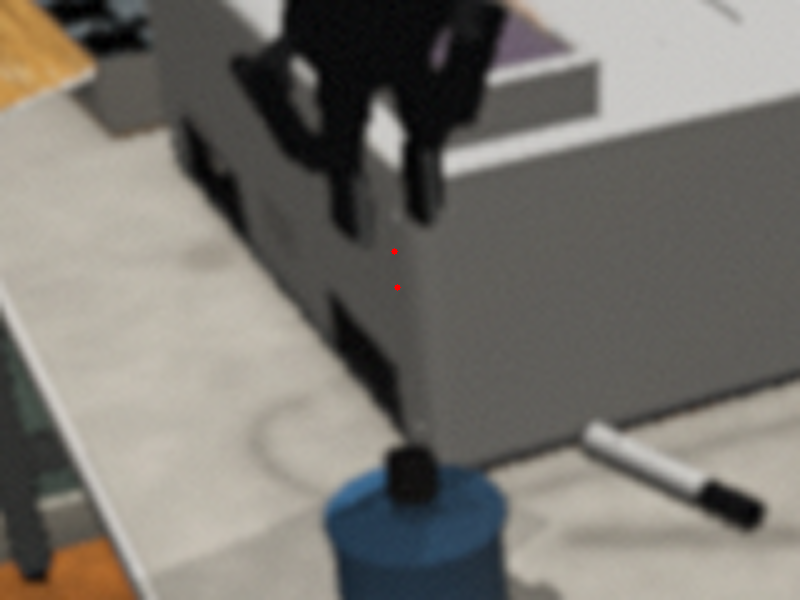

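Call:
{"name": "jog_arm", "arguments": {"dp": [[0,0,1],[0,0,3],[0,0,5],[0,0,7],[0,0,8.5],[0,0,9],[0,0,9],[0,0,9]], "dr": [[0,0,0],[0,0,0],[0,0,0],[0,0,0],[0,0,0],[0,0,0],[0,0,0],[0,0,0]], "grip": [5.5,5.5,5.5,5.5,5.5,5.5,5.5,5.5]}}

```text
t: 4.3
ee_pos: [0.4862, 0.1061, 0.1152]
ee_rot: [180.0, -0.0, 11.8]
wrist_force: [-0.3, 0.0, -0.2]
width: 0.642
```

```bash
python3 - <<'E'
from zoom import *
o=get_obs();print(o["ee_pos"],o["width"],o["wrist_force"])
p=read_camera("side");w=pts(p);e=o["ee_pos"]
zoom(p,"pics/hov3.png",130,60,[e,e+[0,0,.0187]])
m=(np.hypot(w[...,0]-.485,w[...,1]-.107)<.09)&(w[...,2]>.085)&(w[...,2]<.2)
for v in range(80,190,2):
    c=np.where(m[v])[0]
    if len(c): print(v,c.min(),c.max(),w[v,c.min()].round(3),w[v,c.max()].round(3))
E
```

```text
[0.48619315 0.10608586 0.11517078] 0.6422527415643073 [-0.34653704  0.01281573 -0.18873037]
104 231 232 [0.542 0.106 0.199] [0.544 0.105 0.199]
106 217 231 [0.511 0.122 0.194] [0.542 0.105 0.194]
108 219 227 [0.513 0.112 0.192] [0.532 0.109 0.189]
110 217 226 [0.51  0.122 0.183] [0.527 0.104 0.187]
112 195 225 [0.45  0.107 0.199] [0.525 0.107 0.181]
114 195 225 [0.447 0.098 0.199] [0.525 0.106 0.176]
116 186 225 [0.426 0.102 0.197] [0.526 0.11  0.168]
118 189 226 [0.43  0.093 0.195] [0.527 0.108 0.163]
120 191 226 [0.431 0.082 0.195] [0.528 0.11  0.156]
122 195 224 [0.445 0.1   0.177] [0.521 0.106 0.154]
124 195 224 [0.445 0.1   0.172] [0.519 0.102 0.151]
126 195 203 [0.444 0.1   0.167] [0.461 0.09  0.167]
128 195 203 [0.445 0.106 0.157] [0.46  0.088 0.163]
130 197 203 [0.446 0.093 0.159] [0.46  0.09  0.156]
132 199 203 [0.452 0.099 0.148] [0.459 0.089 0.152]
140 208 216 [0.476 0.112 0.11 ] [0.494 0.103 0.111]
142 207 217 [0.472 0.108 0.108] [0.495 0.098 0.107]
144 207 217 [0.468 0.098 0.109] [0.493 0.094 0.104]
146 207 217 [0.469 0.104 0.1  ] [0.494 0.097 0.096]
148 207 217 [0.469 0.104 0.093] [0.492 0.093 0.093]
150 209 216 [0.471 0.096 0.091] [0.489 0.095 0.087]
```

View pics/hov3.png

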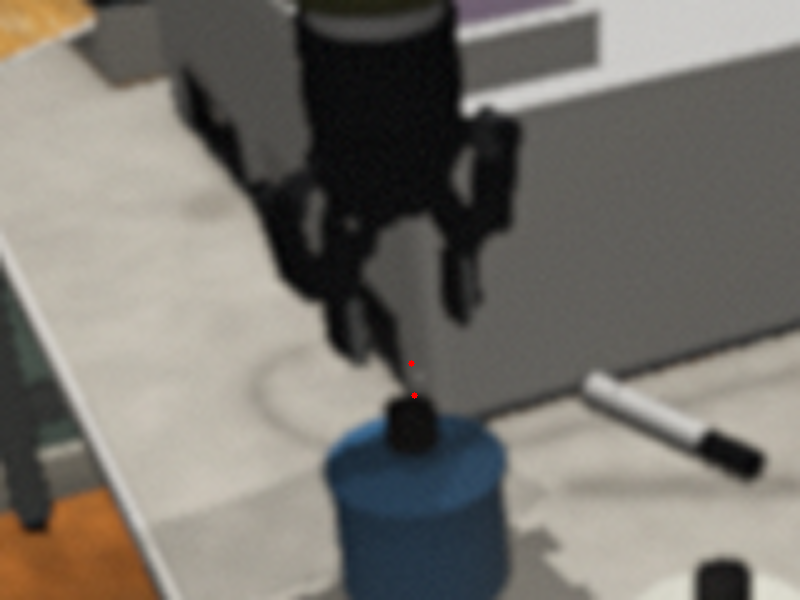

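Call:
{"name": "jog_arm", "arguments": {"dp": [[0,0,1],[0,0,2.5],[0,0,4],[0,0,4.5],[0,0,4.5],[0,0,4.5]], "dr": [[0,0,0],[0,0,0],[0,0,0],[0,0,0],[0,0,0],[0,0,0]], "grip": [5.5,5.5,5.5,5.5,5.5,5.5]}}

```text
t: 4.95
ee_pos: [0.4862, 0.1061, 0.0701]
ee_rot: [180.0, -0.0, 11.8]
wrist_force: [0.2, 0.3, -0.4]
width: 0.643
```

```bash
python3 - <<'E'
from zoom import *
o=get_obs();print(o["ee_pos"],o["width"],o["wrist_force"])
p=read_camera("side");w=pts(p);e=o["ee_pos"]
zoom(p,"pics/hov4.png",130,70,[e,e+[0,0,.0187]])
m=(np.hypot(w[...,0]-.485,w[...,1]-.107)<.09)&(w[...,2]>.085)&(w[...,2]<.15)
for v in range(120,190,2):
    c=np.where(m[v])[0]
    if len(c): print(v,c.min(),c.max(),w[v,c.min()].round(3),w[v,c.max()].round(3))
E
```

```text
[0.48621995 0.10611111 0.070139  ] 0.643445267872033 [ 0.22463152  0.26359356 -0.38354195]
122 219 229 [0.513 0.121 0.149] [0.535 0.109 0.149]
124 220 228 [0.513 0.117 0.145] [0.531 0.107 0.145]
126 219 227 [0.51  0.117 0.14 ] [0.526 0.1   0.144]
128 219 226 [0.511 0.12  0.133] [0.526 0.108 0.134]
130 219 226 [0.51  0.119 0.127] [0.525 0.108 0.129]
132 219 227 [0.509 0.118 0.122] [0.527 0.106 0.124]
134 197 227 [0.444 0.091 0.149] [0.527 0.108 0.116]
136 195 227 [0.436 0.084 0.149] [0.526 0.107 0.112]
138 197 225 [0.445 0.1   0.132] [0.519 0.104 0.109]
140 197 225 [0.444 0.098 0.127] [0.519 0.105 0.102]
142 197 217 [0.444 0.099 0.121] [0.494 0.095 0.11 ]
144 197 217 [0.445 0.105 0.112] [0.493 0.095 0.104]
146 199 217 [0.446 0.095 0.111] [0.492 0.093 0.099]
148 202 217 [0.453 0.094 0.104] [0.492 0.094 0.092]
150 209 216 [0.472 0.098 0.09 ] [0.488 0.092 0.089]
```

View pics/hov4.png

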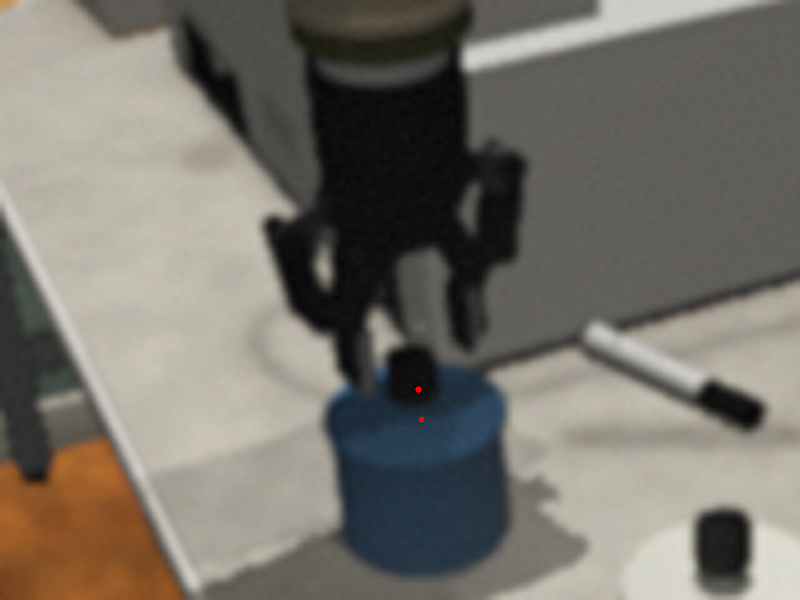

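Call:
{"name": "jog_arm", "arguments": {"dp": [[0,0,0.8],[0,0,1.4],[0,0,1.6],[0,0,1.6]], "dr": [[0,0,0],[0,0,0],[0,0,0],[0,0,0]], "grip": [5.5,5.5,5.5,5.5]}}

```text
t: 5.4
ee_pos: [0.4854, 0.1059, 0.0531]
ee_rot: [180.0, 0.1, 11.8]
wrist_force: [0.1, -1.0, 0.2]
width: 0.641
```

```bash
python3 - <<'E'
from zoom import *
o=get_obs();print(o["ee_pos"],o["width"],o["wrist_force"])
p=read_camera("side");w=pts(p);e=o["ee_pos"]
zoom(p,"pics/hov5.png",130,80,[])
m=(np.hypot(w[...,0]-.485,w[...,1]-.107)<.09)&(w[...,2]>.08)&(w[...,2]<.15)
for v in range(134,170,2):
    c=np.where(m[v])[0]
    if len(c): print(v,c.min(),c.max(),w[v,c.min()].round(3),w[v,c.max()].round(3))
E
```

```text
[0.48543968 0.10592629 0.05314439] 0.6412441773085947 [ 0.06116436 -0.98884771  0.18235614]
134 187 226 [0.423 0.104 0.148] [0.523 0.105 0.119]
136 188 227 [0.424 0.102 0.143] [0.525 0.105 0.113]
138 189 227 [0.426 0.103 0.136] [0.527 0.11  0.104]
140 191 227 [0.427 0.091 0.136] [0.526 0.108 0.099]
142 193 227 [0.43  0.084 0.134] [0.525 0.106 0.094]
144 197 226 [0.443 0.1   0.115] [0.52  0.101 0.092]
146 197 224 [0.443 0.101 0.109] [0.515 0.104 0.086]
148 197 217 [0.443 0.104 0.101] [0.493 0.095 0.091]
150 198 216 [0.445 0.103 0.095] [0.489 0.092 0.088]
152 200 214 [0.447 0.094 0.094] [0.483 0.094 0.083]
154 200 226 [0.449 0.105 0.08 ] [0.509 0.075 0.08 ]
```

View pics/hov5.png

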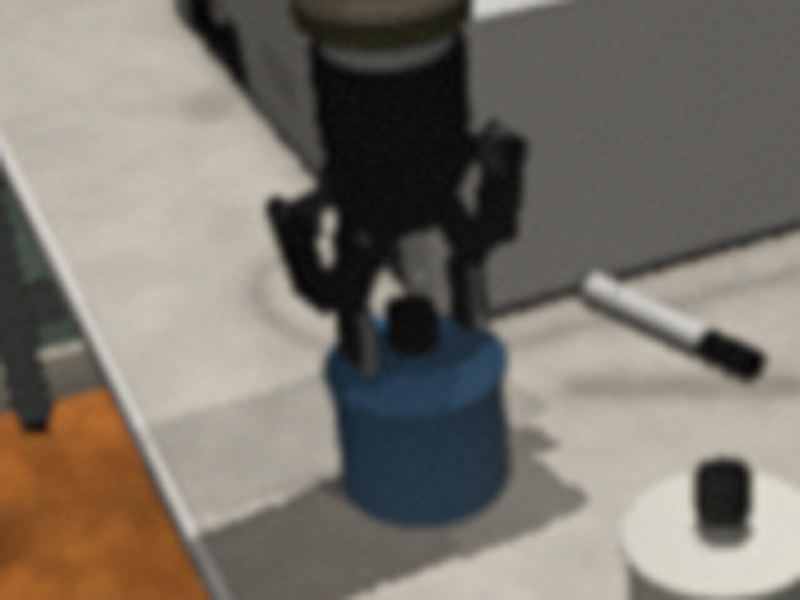

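Call:
{"name": "jog_arm", "arguments": {"dp": [[0,0,-0.2],[0,0,-0.2],[0,0,-0.2],[0,0,-0.2]], "dr": [[0,0,0],[0,0,0],[0,0,0],[0,0,0]], "grip": [4.0,3.6,3.3,3.3], "newtons": 20}}

```text
t: 5.85
ee_pos: [0.4859, 0.1061, 0.0558]
ee_rot: [-180.0, -0.0, 11.8]
wrist_force: [0.3, -0.1, 0.3]
width: 0.391
```

```bash
python3 - <<'E'
from zoom import *
o=get_obs();print(o["ee_pos"],o["width"]*85.4,o["wrist_force"])
p=read_camera("side")
zoom(p,"pics/g1.png",130,80,[])
E
```

```text
[0.48590803 0.10609625 0.0558157 ] 33.41062132799851 [ 0.31135875 -0.13794964  0.26053135]
```

View pics/g1.png

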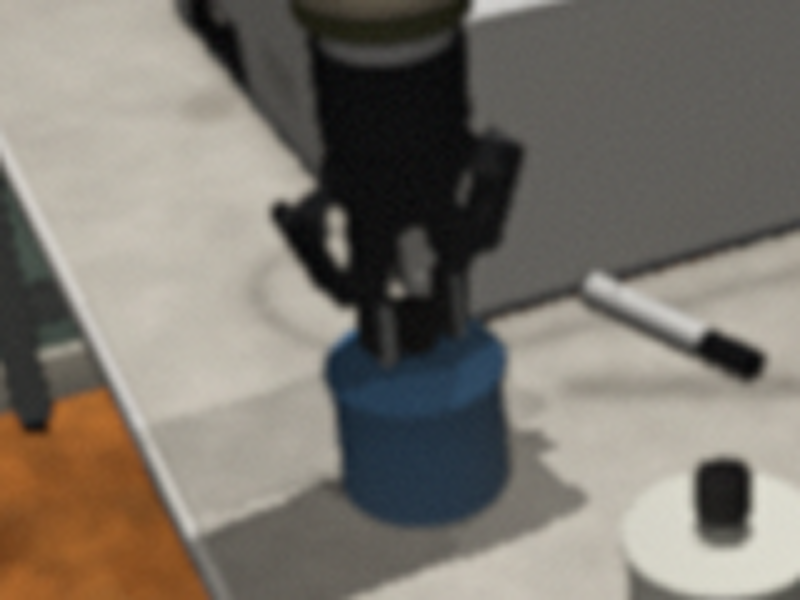

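Call:
{"name": "jog_arm", "arguments": {"dp": [[0,0,0],[0,0,0],[0,0,0],[0,0,0],[0,0,0]], "dr": [[0,0,0],[0,0,0],[0,0,0],[0,0,0],[0,0,0]], "grip": [3.0,2.8,2.5,2.2,2.0], "newtons": 35}}

```text
t: 6.4
ee_pos: [0.4857, 0.106, 0.0558]
ee_rot: [-180.0, 0.0, 11.8]
wrist_force: [-3.8, -0.5, 4.9]
width: 0.321
```

Call:
{"name": "jog_arm", "arguments": {"dp": [[0,0,-0.3],[0,0,-0.7],[0,0,-1.2],[0,0,-2],[0,0,-2.5],[0,0,-2.5]], "dr": [[0,0,0],[0,0,0],[0,0,0],[0,0,0],[0,0,0],[0,0,0]], "grip": [2.0,2.0,2.0,2.0,2.0,2.0]}}

```text
t: 7.0
ee_pos: [0.4866, 0.1063, 0.0817]
ee_rot: [-180.0, -0.1, 11.8]
wrist_force: [-0.6, 0.3, -1.7]
width: 0.314
```

```bash
python3 - <<'E'
from zoom import *
o=get_obs();print(o["ee_pos"],o["width"]*85.4,o["wrist_force"])
p=read_camera("side")
zoom(p,"pics/l1.png",130,80,[])
E
```

```text
[0.48655066 0.10630525 0.08174632] 26.805924946803408 [-0.5623899   0.29955852 -1.66255576]
```

View pics/l1.png

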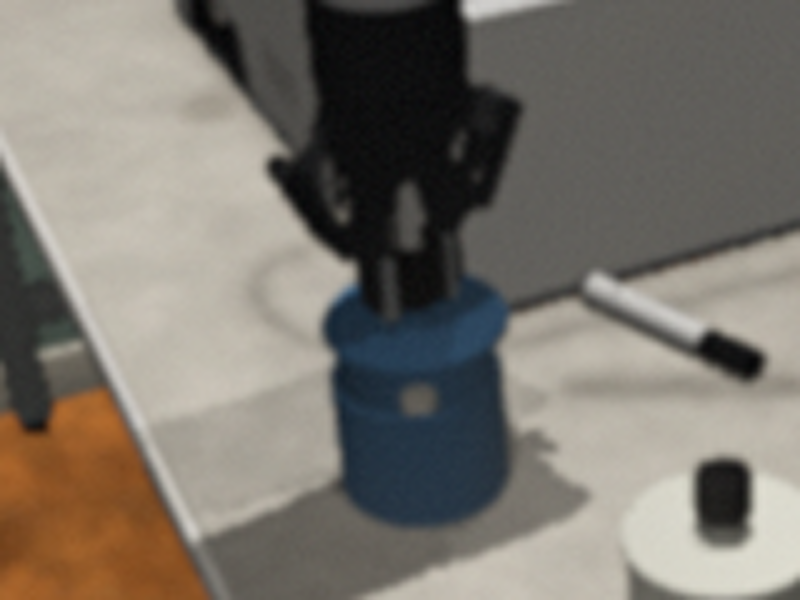

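Call:
{"name": "jog_arm", "arguments": {"dp": [[0,0,-1],[0,0,-3],[0,0,-5],[0,0,-6.5],[0,0,-7],[0,1,-7],[-0.1,3,-7],[-0.3,6,-7],[-0.4,9.5,-7],[-0.6,13,-7],[-0.7,16.5,-7],[-0.9,20,-7],[-1,23.5,-7],[-1.2,27,-7],[-1.3,30.5,-7],[-1.5,34,-7],[-1.7,37,-7],[-1.8,39.5,-7],[-1.8,40.6,-7],[-1.8,40.9,-7]], "dr": [[0,0,0],[0,0,0],[0,0,0],[0,0,0],[0,0,0],[0,0,0],[0,0,0],[0,0,0],[0,0,0],[0,0,0],[0,0,0],[0,0,0],[0,0,0],[0,0,0],[0,0,0],[0,0,0],[0,0,0],[0,0,0],[0,0,0],[0,0,0]], "grip": [2,2,2,2,2,2,2,2,2,2,2,2,2,2,2,2,2,2,2,2]}}

```text
t: 9.05
ee_pos: [0.5507, -0.2997, 0.1497]
ee_rot: [180.0, 0.1, 11.7]
wrist_force: [0.3, 0.3, -1.5]
width: 0.317
```

```bash
python3 - <<'E'
from zoom import *
o=get_obs();print(o["t"],o["ee_pos"],o["ee_rot"],o["width"]*85.4,o["wrist_force"])
p=read_camera("side");w=pts(p)
cv2.imwrite("pics/m1.png",p["frame"][...,::-1])
m=(np.hypot(w[...,0]-.553,w[...,1]+.298)<.07)&(w[...,2]>.06)&(w[...,2]<.185)
print(w[m].min(0),w[m].max(0))
E
```

```text
9.05 [ 0.55074418 -0.29967478  0.14966273] [1.79998987e+02 1.19095996e-01 1.16576575e+01] 27.030487639947324 [ 0.29828109  0.25038072 -1.53552647]
[ 0.5024514  -0.34889292  0.16403293] [ 0.59599157 -0.25630821  0.18498314]
```

View pics/m1.png

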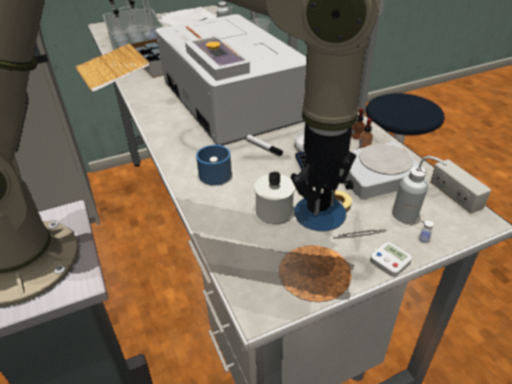

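Call:
{"name": "jog_arm", "arguments": {"dp": [[0,0,1],[0,0,3],[0,0,5.5],[0,0,8],[0,0,10.5],[0,0,12.5],[0,0,13.8],[0,0,14.3],[0,0,14.5],[0,0,14.5],[0,0,14.5]], "dr": [[0,0,0],[0,0,0],[0,0,0],[0,0,0],[0,0,0],[0,0,0],[0,0,0],[0,0,0],[0,0,0],[0,0,0],[0,0,0]], "grip": [2,2,2,2,2,2,2,2,2,2,2]}}

```text
t: 10.2
ee_pos: [0.5525, -0.2983, 0.0067]
ee_rot: [179.9, -0.1, 11.8]
wrist_force: [-0.5, 0.2, -1.5]
width: 0.315
```

```bash
python3 - <<'E'
from zoom import *
o=get_obs();print(o["t"],o["ee_pos"],o["ee_rot"],o["width"]*85.4,o["wrist_force"])
p=read_camera("side");w=pts(p)
zoom(p,"pics/m2.png",230,200)
m=(np.hypot(w[...,0]-.553,w[...,1]+.298)<.05)&(w[...,2]>.012)&(w[...,2]<.035)
print(m.sum(),np.median(w[m],0))
E
```

```text
10.2 [ 0.55250265 -0.29828814  0.00669641] [ 1.79945926e+02 -7.41046768e-02  1.18074052e+01] 26.872331107870025 [-0.52745119  0.18879962 -1.52712565]
933 [ 0.5414673  -0.31431964  0.02738393]
```

View pics/m2.png

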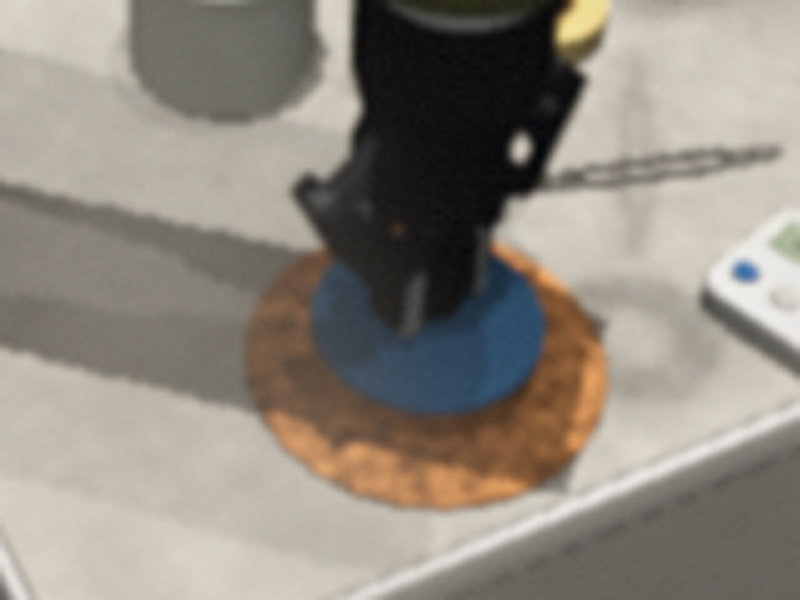

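Call:
{"name": "jog_arm", "arguments": {"dp": [[0,0,0.3],[0,0,0.6],[0,0,0.8],[0,0,0.9],[0,0,0.9],[0,0,0.9]], "dr": [[0,0,0],[0,0,0],[0,0,0],[0,0,0],[0,0,0],[0,0,0]], "grip": [2,2,2,2,2,2]}}

```text
t: 10.85
ee_pos: [0.5519, -0.298, -0.0033]
ee_rot: [180.0, 0.0, 11.8]
wrist_force: [0.5, 0.9, -1.3]
width: 0.317
```

Call:
{"name": "jog_arm", "arguments": {"dp": [[0,0,0.05],[0,0,0.1],[0,0,0.1],[0,0,0.1]], "dr": [[0,0,0],[0,0,0],[0,0,0],[0,0,0]], "grip": [2,2,2,2]}}

```text
t: 11.25
ee_pos: [0.552, -0.298, -0.0041]
ee_rot: [180.0, -0.0, 11.8]
wrist_force: [0.2, -0.0, 1.0]
width: 0.315
```

Contact is starting: the vertical force went from -1.5 to +1 N. I'll press slightly further and then look.

Call:
{"name": "jog_arm", "arguments": {"dp": [[0,0,0.05],[0,0,0.05],[0,0,0.05]], "dr": [[0,0,0],[0,0,0],[0,0,0]], "grip": [2,2,2]}}

```text
t: 11.55
ee_pos: [0.552, -0.298, -0.0042]
ee_rot: [180.0, -0.0, 11.8]
wrist_force: [-2.7, 2.1, 5.8]
width: 0.314
```

```bash
python3 - <<'E'
from zoom import *
o=get_obs();print(o["t"],o["ee_pos"],o["wrist_force"])
p=read_camera("side");w=pts(p)
m=(np.hypot(w[...,0]-.553,w[...,1]+.298)<.05)&(w[...,2]>.010)&(w[...,2]<.03)
print(m.sum(),np.median(w[m],0))
E
```

```text
11.55 [ 0.55200816 -0.29800057 -0.00416712] [-2.72982833  2.07973567  5.84478885]
939 [ 0.54067165 -0.31372133  0.01660665]
```

The lid is resting on the mat: the disc top is at 16.6 mm and the mat carries the load. Now I'll open gradually.

Call:
{"name": "jog_arm", "arguments": {"dp": [[0,0,0],[0,0,0],[0,0,0],[0,0,0],[0,0,0]], "dr": [[0,0,0],[0,0,0],[0,0,0],[0,0,0],[0,0,0]], "grip": [2.8,3.2,4.0,5.0,5.5]}}

```text
t: 12.1
ee_pos: [0.5518, -0.2979, -0.0049]
ee_rot: [180.0, 0.0, 11.8]
wrist_force: [-0.3, -0.1, 0.2]
width: 0.644
```

Call:
{"name": "jog_arm", "arguments": {"dp": [[0,0,-0.5],[0,0,-1.5],[0,0,-3],[0,0,-5.5],[0,0,-8],[0,0,-11],[0,0,-14],[0,0,-16],[0,0,-17],[0,0,-17]], "dr": [[0,0,0],[0,0,0],[0,0,0],[0,0,0],[0,0,0],[0,0,0],[0,0,0],[0,0,0],[0,0,0],[0,0,0]], "grip": [5.5,5.5,5.5,5.5,5.5,5.5,5.5,5.5,5.5,5.5]}}

```text
t: 13.1
ee_pos: [0.5526, -0.2986, 0.1674]
ee_rot: [179.9, -0.2, 11.8]
wrist_force: [0.4, 0.2, 0.3]
width: 0.644
```

```bash
python3 - <<'E'
from zoom import *
o=get_obs();print(o["t"],o["ee_pos"],o["wrist_force"],o["width"])
f=lambda q:np.round(cv2.minEnclosingCircle((q[:,:2]*1000).astype(np.float32))[0]+(cv2.minEnclosingCircle((q[:,:2]*1000).astype(np.float32))[1],),1)
for n in("side","top"):
    p=read_camera(n);w=pts(p);cv2.imwrite(f"pics/end_{n}.png",p["frame"][...,::-1])
    r=np.hypot(w[...,0]-.5525,w[...,1]+.298)<.07
    for nm,a,b in(("knob",.042,.056),("disc",.0115,.022)):
        q=w[r&(w[...,2]>a)&(w[...,2]<b)]
        if len(q)>5: print(n,nm,len(q),f(q),np.median(q,0).round(4))
    for nm,c in(("blue rim",(.4857,.107)),("white",(.564,-.09))):
        q=w[(np.hypot(w[...,0]-c[0],w[...,1]-c[1])<.07)&(w[...,2]>.064)&(w[...,2]<.082)]
        if len(q)>5: print(n,nm,len(q),f(q),np.median(q,0).round(4))
    for l in("blue_jar","blue_lid"):
        print(l,[(round(d["score"],2),d["extent"]) for d in cut_out(p,l)[:2]])
E
```

```text
13.1 [ 0.55257323 -0.2985963   0.16741781] [0.37748011 0.17195388 0.26453595] 0.6439519869206217
side knob 140 [ 550.7 -299.1   14.2] [ 0.5495 -0.3014  0.0491]
side disc 1140 [ 550.  -298.2   49.2] [ 0.5438 -0.3077  0.0165]
side blue rim 245 [483.6 102.5  46.4] [0.4818 0.0954 0.0695]
side white 795 [561.1 -92.2  48.8] [ 0.5528 -0.1035  0.0767]
blue_jar [(0.79, [198.0, 145.5, 231.1, 190.7])]
blue_lid [(0.63, [293.7, 247.6, 339.6, 289.8])]
top disc 26 [ 582.6 -263.5   17.3] [ 0.5823 -0.2609  0.0145]
top blue rim 290 [485.5 107.1  45.2] [0.4859 0.1085 0.0692]
top white 1299 [564.4 -88.5  47.9] [ 0.562  -0.0885  0.0757]
blue_jar [(0.91, [146.5, 181.3, 192.4, 224.5])]
blue_lid []
```

View pics/end_side.png

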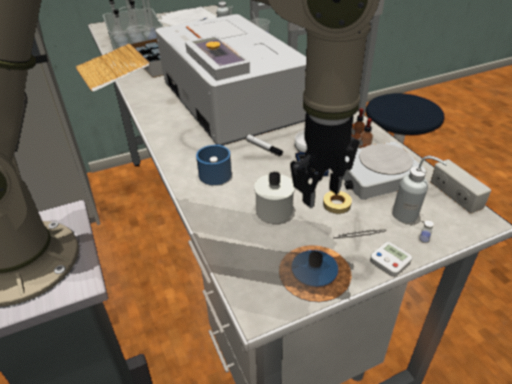

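View pics/end_top.png

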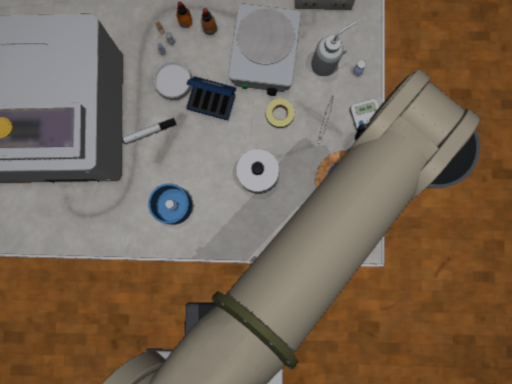

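The side view shows the lid lying flat, knob up, inside the mat at about (315,268), with the gripper well above it. In the top view the blue jar is open at (170,203) with the vial visible, and the white jar is closed at (258,170).

```bash
python3 -c "
from station import *
print(hand_in())"
```

```text
the job is handed in; nothing more can be done
None
```

I lifted the blue lid off by its black knob, set it down knob up on the cork mat, backed the gripper off and handed the job in at about 13 s.

**Last checks:**
- **Lid:** it lies flat, with the disc top about 16.5 mm above the bench. Its centre is about 3 mm from the mat's centre, against roughly 27 mm of margin. The lid's final position comes from the side camera only, because the arm hid it from the top camera.
- **Jars:** the blue jar is open, with the vial visible, and stands within 1 mm of where it was. The white jar is still closed and unmoved.
- **Forces:** the readings at the end of each move stayed below about 6 N, and the gripper was touching nothing at hand-in.

**Disagreement:** the fingertips showed about 25–30 mm higher in the side camera than the reported tool height. I set the grasp and placing heights from the images and the contact force instead. The side camera also read about 2–5 mm differently from the top camera sideways.

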